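# Load, close and pin a leaf drill jig, and hold it shut

## Task

Set the round brass blank flat over the small spigot in the open drill jig, swing the hinged leaf down over it until it is fully shut, then take the locating pin from the bur stand and push it down through the leaf into the jig's base until its flange sits on the leaf. Do not let go at the end: finish with the hand still pressing firmly straight down on the pin's head, so that the leaf is held hard shut for drilling. Leave the pliers and the hammer where they lie.

Things in the scene. Friction and masses are not known exactly. Their poses are not given: they have to be found in the camera images.
- jig: Steel drill jig, bolted down. Origin on the bench below the spigot; x along the hinge rod, y from the spigot to the hinge, z up. Base plate 90 mm (x) by 150 mm (y -70 to +80), top 25 mm above the bench. A rest pad 30 mm across rises to 39 mm at the origin. A land (80 mm in x, y -59 to -29 mm) rises to 49 mm. Two hinge ears (x +-20 to +-36, y 57 to 75 mm) rise to 61 mm.
- seat (a point): Centre of the rest pad's top face, at the foot of the spigot, 39 mm above the bench; axes as the jig's. The spigot is 14 mm across and 7 mm high, coned over its upper 3 mm. The seated blank's underside lies here.
- hinge (a point): Point on the hinge axis at the middle of the leaf's width: 66 mm from the spigot in the jig's +y, 54 mm above the bench; axes as the jig's. The hinge axis runs along the jig's x.
- leaf (a joint): Hinge angle of the leaf, rad: 0 fully shut (level, reaching from the hinge over the spigot in the jig's -y), 1.57 straight up, 2.05 the open stop (leaning out beyond the hinge, to the jig's +y). It starts near open. The hinge is stiff: the leaf stays wherever it is left, about 3 N at its free edge moves it, and nothing springs it back.
- leaf_hole (a point): Centre of the pin hole's mouth on the leaf's outer (upper when shut) face, 110 mm from the hinge axis; hole 12 mm across, right through. Axes of the leaf, the jig's when shut: y to the hinge, z out of the outer face. When shut it is 59 mm above the bench, 44 mm from the spigot in the jig's -y.
- leaf_lip (a point): Point on the leaf's outer face, mid-width, 132 mm from the hinge axis, 9 mm from the free edge: a good place to push. Axes as leaf_hole. The leaf is an aluminium plate 80 mm wide and 10 mm thick (5 mm either side of the hinge axis), with six small drill bushings in a ring that come above the blank. Shut, it is 2 mm clear of the seated blank.
- land_hole (a point): Centre of the mouth of the hole in the jig's land, 49 mm above the bench, 44 mm from the spigot in the jig's -y; 12 mm across, 23.5 mm deep. The shut leaf brings its hole right above this one.
- blank: Flat round brass blank with a hole, 44 mm outside, bore 16 mm, 8 mm thick, about 85 g. Origin at the centre of its underside, z up. Starts lying flat on the bench block.
- bench_block: Square steel bench block, fixed, 75 by 75 by 20 mm. Origin at the centre of its underside on the bench. The blank starts on its top, near the middle.
- pin: Steel locating pin, about 90 g, upright. Origin at the foot of its shank, z towards the head. Shank 10 mm across, 30 mm long, with a coned foot (6 mm across at the end, cone 4 mm long); then a flange 24 mm across, 4 mm thick (30 to 34 mm up); then a round knob 20 mm across, 24 mm tall (34 to 58 mm up), to hold it by.
- pin_shoulder (a point): Centre of the underside of the pin's flange, 30 mm above its foot; axes as the pin's. With the pin home this meets leaf_hole.
- stand: Light wooden bur stand, fixed, 60 mm (own x) by 120 mm (own y) by 42 mm high; origin at the centre of its underside on the bench. The pin stands in a hole 30 mm from the origin in its -y, flange resting on the wood; nine small burs, up to 72 mm above the bench, stand in its +y half (y 18 to 48 mm).
- pliers: Pliers with blue grips lying on the bench, about 155 mm long, to be left alone. Origin on the bench under the pivot, x towards the jaws.
- hammer: Small hammer lying on the bench, 220 mm long, to be left alone. Origin on the bench, x along the handle towards the head.
- mandrel: Tapered steel ring mandrel, fixed on the bench nearer the robot, 240 mm long in its own +y from the origin at the thick end (27 mm across), origin 13.5 mm above the bench.
There are look-alikes about, which are no part of the job. There is more than one size of the blank; the one meant has the size given above. Several things have the shape of the pin; the one meant has the colours described above.

How it is judged:
By the outcome, as a careful person would: the job done as asked, in the order asked, and still so for the second after the job is handed in, while the arm keeps its last pose, push and grip.
It also fails if it takes over 72 s, if anything falls off the work surface, if the arm or the gripper's body presses on something with over 40 N, if the wrist force passes 120 N, or if a joint passes its speed limit or range.

## Robot

A 6-joint arm with a two-finger parallel gripper is mounted at the origin on the work surface. World frame = base frame: x ahead of the robot, y to its left, z up, the work surface at z = 0. Lengths are in mm, angles in degrees, forces in N, time in s.
With the tool pointing down it reaches from about 275 to 750 mm from the base axis. Payload 10.2 kg.
Tool frame: the origin (TCP) lies midway between the tips of the shut fingers; the grasp point (between the pads) lies 19 mm behind it; z points along the fingers, y is the line along which they close (so a half turn about z gives the same grasp; the last joint's range is limited). The gripper opens to 85 mm and grips with 20 to 120 N. Pads are 22 mm wide; open, the fingers measure 114 mm over their backs; the gripper's body (76 mm by 85 mm) begins 54 mm behind the grasp point. The pads swing forward as they close: fully open they stand 13 mm farther back than shut.
Start: joints at [50.397, 17.928, 85.812, -0, 76.261, -12.8], TCP at [236.748, 468.595, 231.294] pointing down, gripper open.
Joint ranges: [-168.41, 168.41], [-55.51, 124.54], [10.69, 146.95], [-70.63, 250.63], [1, 178], [-165.06, 165.06]. Speed limits (degrees/s): [136.94, 136.94, 172.46, 180, 180, 180].

## Interface

Orientations are given as a 3x3 rotation matrix whose columns are the frame's x, y, z axes.
In Python, from station import bot gives the robot as it stands. The module is installed in compiled form; this text tells all that it offers.
- The arm moves only by the tool arm_command, never from a script. Its argument "deltas" is a list of rows, each a list of 2 entries, a list of its own where there are three numbers: the shift along the tool's x, y, z in mm, then the turn about the tool's z in degrees. A call has 1 to 5 rows; each row shifts and turns the commanded pose from where the row before left it, along the tool's axes as they then stand; what a row does not reach is not made up. A row lasts 1/8 s, in which the tool goes at most 62.5 mm and 10.7 degrees, less where a joint would pass 70% of its speed; a pose out of reach is approached as far as the arm can. A call with a gripper value outside its range is refused whole. "jaw" is the closure, from 0 (fully open) to 1 (shut), set as the call begins (left out, the last holds). The fingers move at their own pace and stop on an object; "newtons" is the grip in N (left out, the last holds). Time passes only in rows, so rows that do not move let the fingers close. It gives the time, the measured TCP pose, the force, the opening and the grip force at its end, in the units of the state.
- bot.get_state(): the state, without advancing time (a new reading comes with each control period).
- bot.read_camera(name): name is "scene" or "side" or "wrist"; returns a dict with "pixels" (400x640x3 uint8, red, green, blue), "depth" (400x640 float32, mm along the optical axis (not along the pixel's ray), 0 where there is no reading), "fx", "fy", "cx", "cy" (pixels), "cam_to_world" (4x4, takes a point from camera to world coordinates). Camera axes: x right, y up, looking along -z (the intrinsics and any distortion apply to the point x, -y, -z); pixel columns grow to the right and rows downward; lengths in mm; the calibration is good to about 2 mm. A picture is of the moment at which its call begins.
- bot.finish_job(): hands the job in; it is judged then, once.
The state is a dict: "t": time; "joint_positions": joint angles; "joint_vel": joint speeds; "effort": joint torques, N m; "ee_pos": TCP position; "tcp_rot": TCP orientation; "force": force on the tool from outside, world axes, zero at the start; "ft_torque": the same for the moment, N m; "gripper_width": finger opening in mm; "gripper_force": force on a finger pad.
Only numpy, scipy, OpenCV 4.12 (cv2) and the standard library are available. Lean on these libraries where they do the work, as an engineer would, in place of code of your own. Each camera call takes 0.05 s, during which the arm holds its last target. There are 200 camera calls.

## Working session

There is one attempt and no reset: what is moved stays moved. The work goes in short steps, Python scripts to look and compute and a tool call to move; the robot and the scene stay as the last step left them, time stands still between calls to the robot, and variables do not carry over. Pictures are saved under pics/ and viewed, at most 10 in all, crops included, and the job is handed in when it is done.

Besides the shell and the picture viewer there is one more tool, called after "Emit:" as name(argument=value, ...), one argument or row to a line, values as JSON. arm_command: Moves the arm, as the interface text tells. Its arguments: {"type":"object","properties":{"deltas":{"type":"array"},"jaw":{"type":"number"},"newtons":{"type":"number"}},"required":["deltas"]}

```bash
mkdir -p pics; cat > h.py <<'E'
import numpy as np, cv2
from station import bot
def cam(n):
    c=bot.read_camera(n); c['cam_to_world']=np.array(c['cam_to_world']); return c
def save(c,f): cv2.imwrite('pics/'+f,c['pixels'][:,:,::-1])
def pts(c):
    v,u=np.mgrid[0:400,0:640]; d=c['depth']
    P=np.stack([(u-c['cx'])/c['fx']*d,-(v-c['cy'])/c['fy']*d,-d],-1)
    M=c['cam_to_world']; return P@M[:3,:3].T+M[:3,3]
def ray(c,u,v,z):
    M=c['cam_to_world']; r=M[:3,:3]@np.array([(u-c['cx'])/c['fx'],-(v-c['cy'])/c['fy'],-1]); o=M[:3,3]
    return o+r*(z-o[2])/r[2]
E
python3 - <<'E'
from h import *
for n in ['scene','side','wrist']:
    c=cam(n); save(c,n+'0.png'); np.savez(n+'0.npz',**c); print(n,c['fx'],c['cam_to_world'].round(2).tolist(),[k for k in c])
s=bot.get_state(); print(s['tcp_rot'],s['force'],s['gripper_width'])
E
cd pics; python3 -c "
import cv2,numpy as np
a=cv2.imread('scene0.png');cv2.imwrite('s.png',a)"
```

```text
scene 365.4800794527344 [[-0.34, -0.76, 0.55, 1036.4], [0.94, -0.28, 0.19, 116.64], [0.01, 0.59, 0.81, 758.74], [0.0, 0.0, 0.0, 1.0]] ['pixels', 'depth', 'fx', 'fy', 'cx', 'cy', 'cam_to_world']
side 402.1614089955662 [[-1.0, 0.06, -0.07, 461.45], [-0.09, -0.57, 0.82, 875.27], [0.01, 0.82, 0.57, 709.81], [0.0, 0.0, 0.0, 1.0]] ['pixels', 'depth', 'fx', 'fy', 'cx', 'cy', 'cam_to_world']
wrist 355.0590682280556 [[0.45, -0.84, -0.29, 162.42], [0.89, 0.43, 0.15, 506.51], [0.0, -0.32, 0.95, 373.55], [0.0, 0.0, 0.0, 1.0]] ['pixels', 'depth', 'fx', 'fy', 'cx', 'cy', 'cam_to_world']
[[-8.92562458e-01  4.50923418e-01 -5.73520053e-04]
 [ 4.50923744e-01  8.92562189e-01 -7.18716515e-04]
 [ 1.87816206e-04 -9.00113189e-04 -9.99999577e-01]] [-0.66825221  0.09961778 -0.04123769] 85.60073302507428
```

View pics/scene0.png

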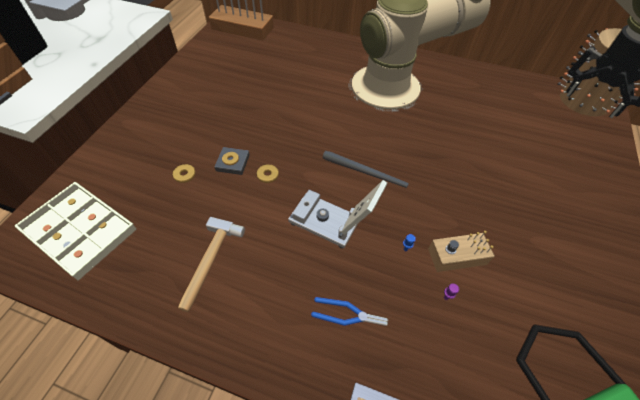

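View pics/side0.png

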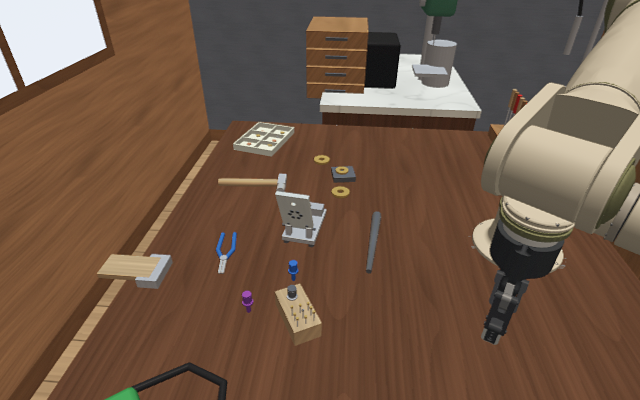

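Candidates: the blank could be the brass rings at scene (184,172), (231,158) and (267,172). I choose (231,158), which lies on the block. The pin could be the blue one at (409,241), the steel one in the stand at (452,247) or the purple one at (452,291). I choose the steel one in the stand.

```bash
cat > m.py <<'E'
from h import *
for n,boxes in {'scene':dict(ringL=(168,160,200,185),ringB=(215,145,250,172),ringR=(254,160,282,185),jig=(285,175,390,250),stand=(428,228,498,268)),
 'side':dict(ringL=(312,150,332,167),ringB=(330,163,357,184),ringR=(328,183,352,198),jig=(270,185,330,245),stand=(272,282,325,345))}.items():
    c=dict(np.load(n+'0.npz')); P=pts(c); hsv=cv2.cvtColor(c['pixels'],cv2.COLOR_RGB2HSV)
    for k,(a,b,e,f) in boxes.items():
        Q=P[b:f,a:e].reshape(-1,3); H=hsv[b:f,a:e].reshape(-1,3).astype(int)
        if k[:4]=='ring':
            m=(H[:,1]>110)&(H[:,2]>110)&(H[:,0]>12)&(H[:,0]<30)
            mm=m.reshape(f-b,e-a).astype(np.uint8); cs,_=cv2.findContours(mm,0,1); ct=max(cs,key=cv2.contourArea)
            zt=np.median(Q[m][:,2]); R=np.array([ray(c,u+a,v+b,zt)[:2] for u,v in ct[:,0]],np.float32)
            print(n,k,'z',zt.round(1),'circ',cv2.minEnclosingCircle(R),'med',np.median(Q[m],0).round(1))
            if k=='ringB':
                m=(H[:,1]<90)&(Q[:,2]>14)&(Q[:,2]<26); print(' block',cv2.minAreaRect(Q[m][:,:2].astype(np.float32)))
        else:
            for lo,hi in ((20,30),(35,47),(45,53),(57,64),(64,85),(85,200)):
                m=(Q[:,2]>lo)&(Q[:,2]<hi)
                if m.sum()>8: print(n,k,lo,hi,m.sum(),Q[m].mean(0).round(1),cv2.minAreaRect(Q[m][:,:2].astype(np.float32)))
for n,b in {'scene':[(205,140,75,40),(280,170,120,85),(400,220,105,85)],'side':[(305,145,60,60),(260,180,80,70),(235,250,100,100)]}.items():
    im=cv2.imread(f'pics/{n}0.png'); t=[cv2.resize(im[y:y+h,x:x+w],(390,290),interpolation=2) for x,y,w,h in b[:2 if n=='side' else 3]]
    globals()[n]=t
cv2.imwrite('pics/crop0.png',np.vstack([np.hstack([scene[0],scene[1]]),np.hstack([side[1],scene[2]])]))
E
python3 m.py
```

```text
scene ringL z 10.3 circ ((562.9136352539062, -416.754638671875), 30.35163116455078) med [ 562.8 -417.1   10.3]
scene ringB z 27.5 circ ((486.6615295410156, -314.65570068359375), 22.268878936767578) med [ 487.8 -315.    27.5]
 block ((480.0643310546875, -315.80523681640625), (78.24650573730469, 75.87548828125), 11.305974960327148)
scene ringR z 9.9 circ ((484.6086120605469, -208.38613891601562), 30.497692108154297) med [ 484.6 -208.5    9.9]
scene jig 20 30 1224 [582.5  -7.8  24.5] ((500.77313232421875, -1.439849853515625), (157.06924438476562, 254.3955078125), 77.64257049560547)
scene jig 35 47 246 [580.2 -36.6  40.9] ((575.102294921875, -16.04541778564453), (134.65032958984375, 80.32137298583984), 84.18199920654297)
scene jig 45 53 374 [572.2 -61.3  48.5] ((578.1427612304688, -15.145751953125), (136.44764709472656, 81.11115264892578), 79.8766860961914)
scene jig 57 64 45 [591.5  38.1  59.9] ((589.4742431640625, 37.47557067871094), (12.837677001953125, 78.3724594116211), 88.1419448852539)
scene jig 64 85 73 [599.2  45.2  74.9] ((586.7068481445312, 44.89718246459961), (16.465749740600
[... 2186 characters left out ...]
stand 20 30 137 [546.9 342.1  24.9] ((568.8016967773438, 326.10528564453125), (52.06333923339844, 130.99940490722656), 55.177635192871094)
side stand 35 47 1116 [551.3 312.5  41.5] ((553.6480712890625, 304.0343322753906), (60.94165802001953, 122.34049987792969), 28.94361686706543)
side stand 45 53 64 [552.6 307.   48.4] ((548.7811889648438, 315.986328125), (54.04536437988281, 84.52485656738281), 14.96700382232666)
side stand 57 64 48 [551.1 314.1  60.7] ((548.1441040039062, 312.179931640625), (38.81554412841797, 80.45855712890625), 25.296091079711914)
side stand 64 85 116 [554.1 305.3  68.2] ((550.3082885742188, 309.5078430175781), (41.160491943359375, 89.68638610839844), 29.158754348754883)
```

View pics/crop0.png

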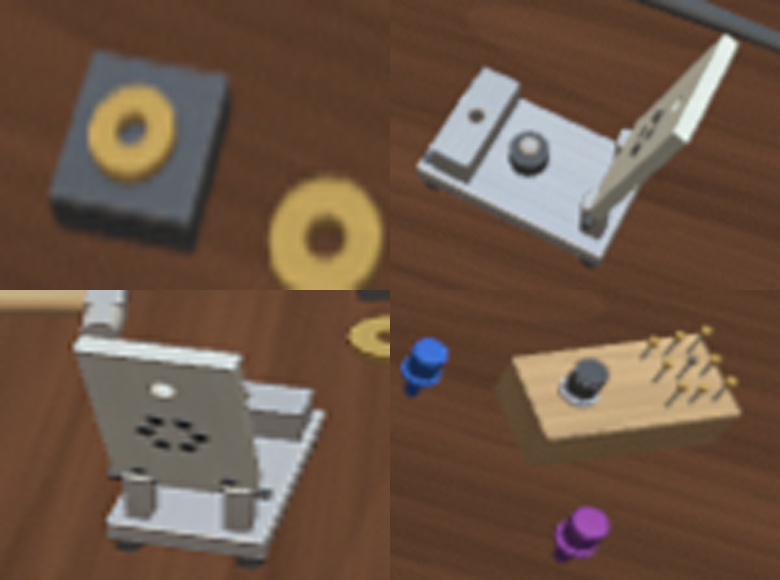

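The crop confirms both choices. The ring on the block measures about 44 mm, while the loose ones are about 61 mm. The pin in the stand is plain steel with a dark knob. I'll fly over the stand and the jig on the way and look with the wrist camera.

Emit:
arm_command(
  deltas=[
    [[-50, 0, 0], 0],
    [[-60, 0, 0], 0],
    [[-60, 0, 0], 0],
    [[-60, 0, 0], 0],
    [[-60, 0, 0], 0],
  ],
  jaw=0,
)

```text
t: 0.78
ee_pos: [497.1, 336.6, 231.1]
tcp_rot: [[-0.892, 0.451, -0.0], [0.451, 0.892, -0.0], [0.0, -0.0, -1.0]]
force: [-0.3, 0.8, 0.7]
gripper_width: 85.1
gripper_force: 0.0
```

Emit:
arm_command(
  deltas=[
    [[-60, -6, 0], 0],
    [[0, 0, 0], 0],
  ],
)

```text
t: 1.02
ee_pos: [549.0, 302.6, 229.9]
tcp_rot: [[-0.89, 0.455, -0.001], [0.455, 0.89, -0.001], [0.001, -0.001, -1.0]]
force: [-0.6, 0.7, 0.4]
gripper_width: 85.2
gripper_force: 0.0
```

```bash
cat >> h.py <<'E'
def go(x,y,z,yaw=None):
    "tool-frame shift to a world TCP target; yaw = wanted world heading of tool y, deg (mod 180)"
    s=bot.get_state(); R=np.array(s['tcp_rot']); p=np.array(s['ee_pos']); d=R.T@(np.array([x,y,z])-p)
    h=np.degrees(np.arctan2(R[1,1],R[0,1])); t=None
    if yaw is not None: t=-(((yaw-h)+90)%180-90)
    print('t',round(s['t'],2),'pos',p.round(1),'head',h.round(1),'q6',round(s['joint_positions'][5],1),'delta',d.round(1),'turn',t,'F',np.array(s['force']).round(1),'w',round(s['gripper_width'],1))
E
python3 - <<'E'
from h import *
c=cam('wrist'); np.savez('w1.npz',**c); save(c,'w1.png'); go(575,-15,250)
P=pts(c); 
for lo,hi in ((40,44),(45.5,48),(60,64),(64,80)):
    m=(P[...,2]>lo)&(P[...,2]<hi); print(lo,m.sum(),P[m].mean(0).round(1) if m.sum() else 0, cv2.minAreaRect(P[m][:,:2].astype(np.float32)))
E
```

```text
t 1.07 pos [547.3 304.2 230.3] head 63.0 q6 -44.7 delta [-169.3 -272.   -19.6] turn None F [-1.   0.4  0.2] w 85.6
40 7041 [553.1 290.1  42.1] ((593.8531494140625, 152.25941467285156), (161.8026123046875, 440.9600524902344), 3.883075714111328)
45.5 581 [567.7  20.7  47. ] ((595.15673828125, 137.6240234375), (146.69607543945312, 439.74468994140625), 1.7303142547607422)
60 133 [571.  138.4  62.1] ((570.4805908203125, 199.57276916503906), (288.5327453613281, 146.96946716308594), 76.9908676147461)
64 1149 [563.  200.1  70.2] ((557.0930786132812, 201.91336059570312), (63.44712448120117, 310.5110168457031), 7.825531005859375)
```

View pics/w1.png

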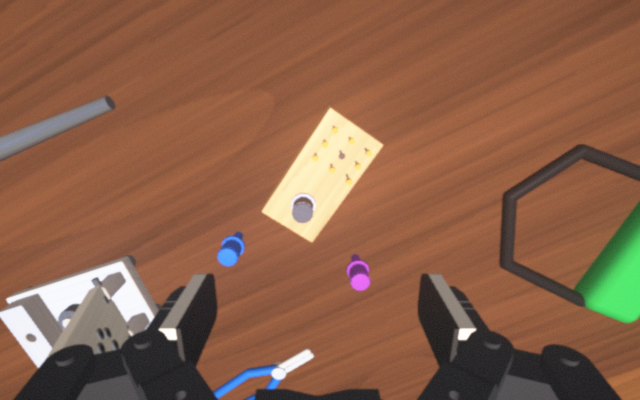

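The wrist view shows the stand centred at (322,175), the pin knob at (303,210) and the burs at the far end. The blue pin (232,250) and purple pin (359,272) are decoys. Next is the jig.

Emit:
arm_command(
  deltas=[
    [[-28, -45, -3], 0],
    [[-28, -45, -3], 0],
    [[-28, -45, -3], 0],
    [[-28, -45, -3], 0],
    [[-28, -45, -3], 0],
  ],
)

```text
t: 1.7
ee_pos: [569.3, 41.1, 246.6]
tcp_rot: [[-0.893, 0.449, 0.0], [0.449, 0.893, 0.0], [-0.0, 0.0, -1.0]]
force: [0.3, -0.3, -0.5]
gripper_width: 85.3
gripper_force: 0.0
```

Emit:
arm_command(
  deltas=[
    [[-28, -45, -3], 0],
    [[0, 0, 0], 0],
  ],
)

```text
t: 1.95
ee_pos: [574.4, -13.2, 249.4]
tcp_rot: [[-0.891, 0.453, 0.0], [0.453, 0.891, -0.0], [-0.0, -0.0, -1.0]]
force: [-0.7, 0.4, 0.5]
gripper_width: 85.6
gripper_force: 0.0
```

```bash
python3 - <<'E'
from h import *
c=np.load('w1.npz'); h=cv2.cvtColor(c['pixels'],cv2.COLOR_RGB2HSV); m=(h[...,2]<115)&(h[...,1]<70); m2=np.zeros_like(m); m2[193:226,285:320]=m[193:226,285:320]
ys,xs=np.nonzero(m2); print('knob px',xs.min(),xs.max(),ys.min(),ys.max())
P=pts(c); q=(P[...,2]>66)&(P[...,2]<74)&m2; print('top pts',q.sum(),P[q].mean(0))
ct=max(cv2.findContours(q.astype(np.uint8),0,1)[0],key=cv2.contourArea); print(cv2.minEnclosingCircle(np.array([ray(c,u,v,70)[:2] for u,v in ct[:,0]],np.float32)))
m=h[...,1]<110; sub=np.zeros_like(m); sub[100:250,255:390]=1
q=(P[...,2]>38.5)&(P[...,2]<44)&(sub>0); R=cv2.minAreaRect(P[q][:,:2].astype(np.float32)); print('stand',R,P[q][:,2].mean())
c=cam('wrist'); np.savez('w2.npz',**c); save(c,'w2.png'); go(484,-314,250,0)
E
```

```text
Traceback (most recent call last):
ValueError: zero-size array to reduction operation minimum which has no identity
```

```bash
python3 - <<'E'
from h import *
c=cam('wrist'); np.savez('w2.npz',**c); save(c,'w2.png'); go(484,-314,250,0)
c=dict(np.load('w1.npz')); print(c['pixels'][210,303],c['pixels'][200,303])
P=pts(c); s=np.zeros((400,640),bool); s[190:230,280:325]=1
q=(P[...,2]>64)&(P[...,2]<76)&s; print('top pts',q.sum(),P[q].mean(0), P[210,303],P[200,303])
ct=max(cv2.findContours(q.astype(np.uint8),0,1)[0],key=cv2.contourArea); print(cv2.minEnclosingCircle(np.array([ray(c,u,v,70)[:2] for u,v in ct[:,0]],np.float32)))
s[:]=0; s[100:250,255:390]=1
q=(P[...,2]>38.5)&(P[...,2]<44)&s; R=cv2.minAreaRect(P[q][:,:2].astype(np.float32)); print('stand',R,P[q][:,2].mean())
E
```

```text
t 2.0 pos [574.3 -11.4 249.4] head 63.1 q6 -76.0 delta [ -56.2 -310.8   -0.7] turn 63.13689913356876 F [ 0.8 -0.4 -0.3] w 85.1
[160 151 164] [119  91  81]
top pts 376 [568.38458563 278.73853678  69.59817851] [566.77118652 280.12627277  70.30088344] [560.91903521 282.80739437  60.89807151]
((568.1136474609375, 278.6505126953125), 10.475541114807129)
stand ((554.9605102539062, 304.35943603515625), (60.466163635253906, 120.10499572753906), 29.09893798828125) 42.08882806948652
```

View pics/w2.png

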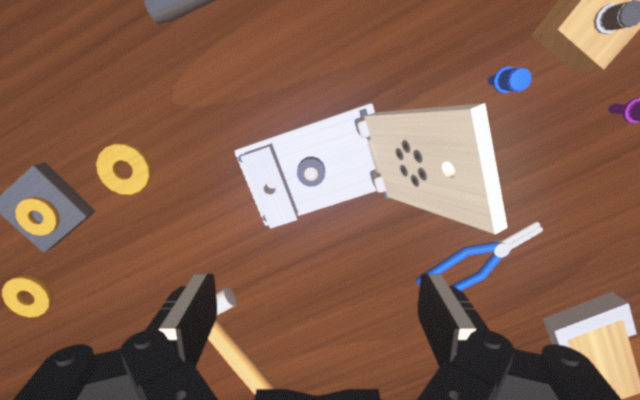

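The wrist view shows the land hole at (269,188), the pad and spigot at (311,172) and the leaf open towards (440,165).

```bash
python3 - <<'E'
from h import *
c=dict(np.load('w2.npz')); P=pts(c); s=np.zeros((400,640),bool); s[135:235,228:305]=1
q=(P[...,2]>46.5)&(P[...,2]<51)&s; R=cv2.minAreaRect(P[q][:,:2].astype(np.float32)); print('land',R,P[q][:,2].mean())
s[:]=0; s[150:195,292:332]=1
q=(P[...,2]>36)&(P[...,2]<49)&s; ct=max(cv2.findContours(q.astype(np.uint8),0,1)[0],key=cv2.contourArea); print('pad',cv2.minEnclosingCircle(P[q][:,:2].astype(np.float32)))
q=(P[...,2]>43)&(P[...,2]<49)&s;print('spigot',q.sum(),cv2.minEnclosingCircle(P[q][:,:2].astype(np.float32)),P[q].mean(0))
s[:]=0; s[178:198,258:280]=1; g=c['pixels'].mean(2); q=s&(g<150)
ys,xs=np.nonzero(q); print('land hole',xs.mean(),ys.mean(),q.sum(),ray(c,xs.mean(),ys.mean(),49), ray(c,311,172,44))
# leaf plane normal
s[:]=0; s[120:200,380:480]=1; q=s&(P[...,2]>90)&(P[...,2]<200); A=P[q]; m=A.mean(0); n=np.linalg.svd((A-m)[::7],full_matrices=0)[2][2]; print('leaf normal',n,m,q.sum())
s[:]=0; s[95:235,350:510]=1; q=s&(P[...,2]>100); print('leaf top z',P[q][:,2].max(), 'top edge', P[q&(P[...,2]>P[q][:,2].max()-8)].mean(0))
# blank
h=cv2.cvtColor(c['pixels'],cv2.COLOR_RGB2HSV); s[:]=0; s[190:240,10:65]=1; q=s&(h[...,1]>110)&(h[...,0]>14)&(h[...,0]<30)&(h[...,2]>150)&(P[...,2]>24)
ct=max(cv2.findContours(q.astype(np.uint8),0,1)[0],key=cv2.contourArea); print('blank',cv2.minEnclosingCircle(np.array([ray(c,u,v,28)[:2] for u,v in ct[:,0]],np.float32)))
E
```

```text
land ((569.2382202148438, -63.01299285888672), (30.592853546142578, 80.25094604492188), 81.73176574707031) 48.97934422000739
pad ((575.2984619140625, -19.65361785888672), 14.977258682250977)
spigot 123 ((575.4027709960938, -19.463376998901367), 6.618518352508545) [574.99569791 -19.26403448  45.20670445]
land hole 268.44444444444446 189.88888888888889 45 [569.9234247  -64.76433907  49.        ] [573.95133417 -18.69082146  44.        ]
leaf normal [-0.13120159 -0.92709699  0.35110869] [582.65192064  74.74434534 144.809906  ] 7047
leaf top z 392.11922190745605 top edge [500.19315896  25.02458789 392.11922191]
blank ((485.4322509765625, -312.37200927734375), 21.865049362182617)
```

Jig origin is about (575.4, −19.5) with its +y heading 81.8°. The leaf is at about 1.93 rad. Now I'll go above the blank.

Emit:
arm_command(
  deltas=[
    [[-9, -50, 0], 0],
    [[-9, -52, 20], 0],
    [[-9, -52, 20], 0],
    [[-9, -52, 20], 0],
    [[-9, -52, 20], 0],
  ],
)

```text
t: 2.62
ee_pos: [498.5, -261.3, 168.9]
tcp_rot: [[-0.894, 0.449, 0.0], [0.449, 0.894, 0.0], [-0.0, 0.0, -1.0]]
force: [0.8, -0.1, 0.6]
gripper_width: 85.1
gripper_force: 0.0
```

Emit:
arm_command(
  deltas=[
    [[-11, -53, 20], 0],
    [[0, 0, 0], 10],
    [[0, 0, 0], 10],
    [[0, 0, 0], 10],
    [[0, 0, 0], 10],
  ],
)

```text
t: 3.25
ee_pos: [485.3, -312.1, 149.4]
tcp_rot: [[-0.391, 0.92, 0.0], [0.92, 0.391, 0.0], [0.0, 0.0, -1.0]]
force: [-0.5, -0.0, -0.9]
gripper_width: 85.3
gripper_force: 0.0
```

Emit:
arm_command(
  deltas=[
    [[0, 0, 0], 10],
    [[0, 0, 0], 10],
    [[0, 0, 0], 10],
    [[0, 0, 0], 1],
    [[0, 0, 0], 0],
  ],
  jaw=0.3,
)

```text
t: 3.88
ee_pos: [484.8, -313.2, 149.4]
tcp_rot: [[0.132, 0.991, 0.0], [0.991, -0.132, 0.0], [0.0, 0.0, -1.0]]
force: [0.6, 0.1, -0.8]
gripper_width: 59.9
gripper_force: 0.0
```

```bash
python3 - <<'E'
from h import *
c=cam('wrist'); np.savez('w3.npz',**c); P=pts(c)
h=cv2.cvtColor(c['pixels'],cv2.COLOR_RGB2HSV); q=(h[...,1]>110)&(h[...,0]>14)&(h[...,0]<30)&(h[...,2]>120)&(P[...,2]>24)&(P[...,2]<32)
ct=max(cv2.findContours(q.astype(np.uint8),0,1)[0],key=cv2.contourArea); C=cv2.minEnclosingCircle(np.array([ray(c,u,v,28)[:2] for u,v in ct[:,0]],np.float32)); print('blank',C,q.sum(),P[q].mean(0))
go(*C[0],60,-8.2)
E
```

```text
blank ((485.19232177734375, -313.60211181640625), 21.633697509765625) 1948 [ 485.29525702 -313.29928591   27.83189723]
t 3.92 pos [ 484.7 -313.4  149.3] head -7.6 q6 -36.9 delta [-0.1  0.5 89.3] turn 0.6035223711756146 F [0.6 0.2 0.1] w 59.4
```

Emit:
arm_command(
  deltas=[
    [[0, 0, 45], 0.6],
    [[0, 0, 45], 0],
    [[0, 0, 30], 0],
    [[0, 0.5, 9.5], 0],
    [[0, 0, 0], 0],
  ],
)

```text
t: 4.55
ee_pos: [485.2, -314.3, 20.2]
tcp_rot: [[0.145, 0.989, 0.0], [0.989, -0.145, -0.0], [-0.0, 0.0, -1.0]]
force: [0.6, -0.7, 0.1]
gripper_width: 59.8
gripper_force: 0.0
```

Emit:
arm_command(
  deltas=[
    [[0, 0, 0], 0],
    [[0, 0, 0], 0],
    [[0, 0, 0], 0],
    [[0, 0, 0], 0],
  ],
  jaw=1,
  newtons=40,
)

```text
t: 5.05
ee_pos: [485.5, -314.8, 21.7]
tcp_rot: [[0.146, 0.989, 0.002], [0.989, -0.146, -0.002], [-0.002, 0.002, -1.0]]
force: [-1.2, 1.5, 6.4]
gripper_width: 41.1
gripper_force: 39.6
```

Emit:
arm_command(
  deltas=[
    [[0, 0, -5], 0],
    [[0, 0, -15], 0],
    [[0, 0, -30], 0],
    [[0, 0, -30], 0],
    [[0, 0, 0], 0],
  ],
)

```text
t: 5.68
ee_pos: [485.9, -315.1, 102.9]
tcp_rot: [[0.146, 0.989, 0.004], [0.989, -0.146, -0.004], [-0.003, 0.004, -1.0]]
force: [0.2, 0.8, -0.6]
gripper_width: 41.1
gripper_force: 40.6
```

```bash
python3 - <<'E'
from h import *
go(575.4,-19.5,140,-8.2)
c=cam('wrist'); np.savez('w4.npz',**c); P=pts(c)
h=cv2.cvtColor(c['pixels'],cv2.COLOR_RGB2HSV); q=(h[...,1]>110)&(h[...,0]>14)&(h[...,0]<30)&(h[...,2]>120)&(P[...,2]>60)
print(q.sum()); ys,xs=np.nonzero(q)
if q.sum():
    A=P[q]; m=np.median(A,0); A=A[np.abs(A-m).max(1)<30]; print(A.mean(0),A.min(0),A.max(0)); print('normal',np.linalg.svd(A-A.mean(0),full_matrices=0)[2][2])
save(c,'w4.png')
E
```

```text
t 5.67 pos [ 485.9 -315.1  102.9] head -8.4 q6 -36.2 delta [305.4  45.6 -37.9] turn -0.19350932153315625 F [ 0.2  0.8 -0.6] w 41.1
6328
[ 486.5208663  -313.17390539  108.64430095] [ 464.79393943 -336.92484961  101.78693762] [ 507.64097388 -292.81208062  112.92653834]
normal [1.37775686e-04 1.27811349e-02 9.99918308e-01]
```

View pics/w4.png

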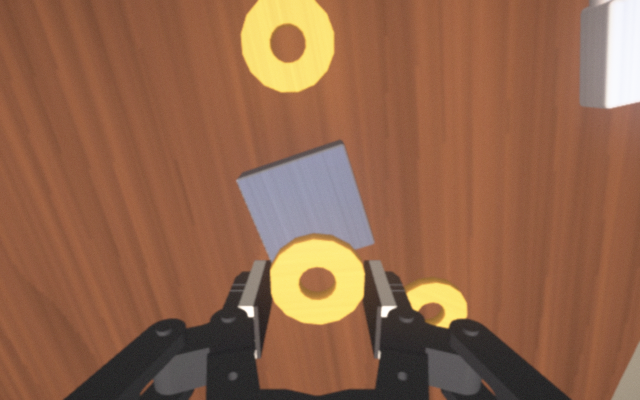

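The blank is held level between the pads, with its bore at about (317,282).

```bash
python3 - <<'E'
from h import *
c=dict(np.load('w4.npz')); h=cv2.cvtColor(c['pixels'],cv2.COLOR_RGB2HSV); b=((h[...,1]>110)&(h[...,0]>17)&(h[...,0]<32)&(h[...,2]>170)).astype(np.uint8)
b[:230]=0;b[330:]=0;b[:,:255]=0;b[:,375:]=0
cs,hi=cv2.findContours(b,cv2.RETR_CCOMP,1)
s=bot.get_state(); R=np.array(s['tcp_rot'])
for k,t in enumerate(cs):
    if cv2.contourArea(t)<300: continue
    C=cv2.minEnclosingCircle(np.array([ray(c,u,v,108.9)[:2] for u,v in t[:,0]],np.float32)); d=np.array([*C[0],102.9])-[485.9,-315.1,102.9]
    M=cv2.moments(t); w=ray(c,M['m10']/M['m00'],M['m01']/M['m00'],108.9)
    print(hi[0][k],C,cv2.contourArea(t),'tool off',(R.T@d).round(2),'moment',w, (R.T@(w-[485.9,-315.1,108.9])).round(2))
E
```

```text
[-1 -1  1 -1] ((486.2231140136719, -314.8814392089844), 21.659439086914062) 6353.0 tool off [0.26 0.29 0.  ] moment [ 486.37062252 -313.9149295   108.9       ] [ 1.24  0.29 -0.  ]
[-1 -1 -1  0] ((486.140380859375, -314.85906982421875), 8.56275749206543) 955.5 tool off [ 0.27  0.2  -0.  ] moment [ 486.2816695  -314.64725878  108.9       ] [ 0.5   0.31 -0.  ]
```

Emit:
arm_command(
  deltas=[
    [[45, 7, -10], 0],
    [[52, 8, -10], 0],
    [[52, 8, -10], 0],
    [[52, 8, -8], 0],
    [[52, 8, 0], 0],
  ],
)

```text
t: 6.35
ee_pos: [560.6, -67.9, 137.5]
tcp_rot: [[0.146, 0.989, -0.001], [0.989, -0.146, 0.0], [0.0, -0.001, -1.0]]
force: [0.7, 0.2, -1.2]
gripper_width: 40.9
gripper_force: 40.6
```

Emit:
arm_command(
  deltas=[
    [[52, 6.4, 0], 0],
    [[0, 0, 0], 0],
  ],
)

```text
t: 6.6
ee_pos: [574.2, -15.9, 136.7]
tcp_rot: [[0.142, 0.99, -0.002], [0.99, -0.142, 0.001], [0.001, -0.002, -1.0]]
force: [-0.9, -0.9, -1.0]
gripper_width: 41.1
gripper_force: 40.7
```

```bash
python3 - <<'E'
from h import *
c=cam('wrist'); np.savez('w5.npz',**c); save(c,'w5.png'); P=pts(c)
go(575.15,-19.8,60,-8.2)
q=(P[...,2]>46.5)&(P[...,2]<51); print(q.sum(),cv2.minAreaRect(P[q][:,:2].astype(np.float32)))
E
```

```text
t 6.65 pos [574.  -17.8 136.7] head -8.3 q6 -5.2 delta [-1.8  1.6 76.7] turn -0.052391876135871485 F [ 0.1 -0.5 -1. ] w 41.0
708 ((576.1289672851562, -19.064208984375), (120.70874786376953, 79.69340515136719), 81.83621978759766)
```

View pics/w5.png

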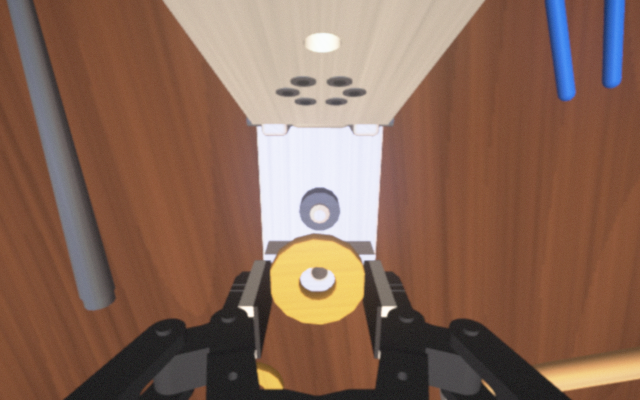

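Emit:
arm_command(
  deltas=[
    [[-1.8, 1.6, 40], 0],
    [[0, 0, 25], 0],
    [[0, 0, 0], 0],
    [[0, 0, 0], 0],
  ],
)

```text
t: 7.15
ee_pos: [576.1, -22.0, 73.8]
tcp_rot: [[0.147, 0.989, 0.001], [0.989, -0.147, -0.0], [-0.0, 0.001, -1.0]]
force: [0.4, 0.6, -1.0]
gripper_width: 41.0
gripper_force: 40.8
```

```bash
python3 - <<'E'
from h import *
c=dict(np.load('w5.npz')); P=pts(c); s=np.zeros((400,640),bool); s[180:235,290:350]=1
for lo,hi in((43,49),(36,49)):
    q=(P[...,2]>lo)&(P[...,2]<hi)&s; print(q.sum(),cv2.minEnclosingCircle(P[q][:,:2].astype(np.float32)),P[q].mean(0))
go(575.15,-19.8,60,-8.2)
c=cam('wrist'); np.savez('w6.npz',**c); save(c,'w6.png')
E
```

```text
261 ((575.8734741210938, -19.95171356201172), 7.001228332519531) [575.95105224 -19.46423197  44.97578328]
1264 ((575.883544921875, -20.00625991821289), 15.050790786743164) [575.91359707 -19.00529809  40.23713581]
t 7.15 pos [576.1 -22.   73.8] head -8.4 q6 -5.4 delta [ 2.  -1.3 13.8] turn -0.24933806623762678 F [ 0.4  0.6 -1. ] w 41.0
```

Emit:
arm_command(
  deltas=[
    [[1.9, -1, 10], 0],
    [[0, 0, 0], 0],
    [[0, 0, 0], 0],
    [[0, 0, 0], 0],
  ],
)

```text
t: 7.7
ee_pos: [575.1, -19.1, 63.0]
tcp_rot: [[0.146, 0.989, 0.0], [0.989, -0.146, -0.0], [-0.0, 0.0, -1.0]]
force: [0.1, 0.3, -0.2]
gripper_width: 41.2
gripper_force: 40.8
```

```bash
python3 - <<'E'
from h import *
for i in range(3): go(575.35,-20.0,52,-8.2); c=cam('wrist')
np.savez('w6.npz',**c); save(c,'w6.png')
# bore seen & spigot in it
h=cv2.cvtColor(c['pixels'],cv2.COLOR_RGB2HSV); b=((h[...,1]>110)&(h[...,0]>17)&(h[...,0]<32)&(h[...,2]>150)).astype(np.uint8); b[:225]=0;b[335:]=0;b[:,:255]=0;b[:,375:]=0
cs,hi=cv2.findContours(b,cv2.RETR_CCOMP,1); P=pts(c)
for t,g in zip(cs,hi[0]):
    if cv2.contourArea(t)<300: continue
    print(g[3],cv2.minEnclosingCircle(np.array([ray(c,u,v,np.array(bot.get_state()['ee_pos'])[2]+6.2)[:2] for u,v in t[:,0]],np.float32)))
s=np.zeros((400,640),bool); s[250:310,290:345]=1; q=s&(P[...,2]<51)&(P[...,2]>43.5); print(q.sum(),P[q].mean(0) if q.any() else 0)
E
```

```text
t 7.7 pos [575.1 -19.1  63. ] head -8.4 q6 -5.2 delta [-0.8  0.4 11. ] turn -0.19876303189957412 F [ 0.1  0.3 -0.2] w 41.2
t 7.75 pos [575.1 -19.2  63. ] head -8.4 q6 -5.2 delta [-0.8  0.4 11. ] turn -0.20114835567723333 F [-0.4 -0.5  0.1] w 40.9
t 7.8 pos [575.1 -19.1  62.9] head -8.4 q6 -5.2 delta [-0.8  0.4 10.9] turn -0.19917487315939297 F [ 0.8 -0.3 -0.7] w 41.2
-1 ((575.5111694335938, -18.702871322631836), 21.5413761138916)
0 ((575.59814453125, -18.64731788635254), 8.897191047668457)
32 [575.19962281 -24.51935581  45.36396089]
```

View pics/w6.png

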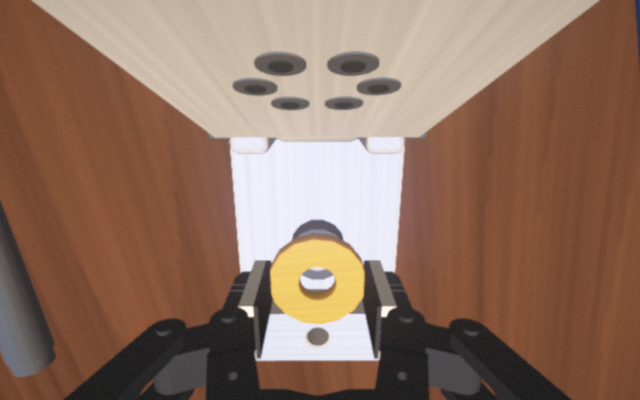

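Emit:
arm_command(
  deltas=[
    [[-0.9, 0.2, 8], 0],
    [[0, 0, 5], 0],
    [[0, 0, 3], 0],
    [[0, 0, 2], 0],
    [[0, 0, 0], 0],
  ],
)

```text
t: 8.48
ee_pos: [575.0, -20.0, 44.7]
tcp_rot: [[0.146, 0.989, -0.0], [0.989, -0.146, -0.0], [-0.0, -0.0, -1.0]]
force: [0.4, -0.2, -1.1]
gripper_width: 41.0
gripper_force: 40.8
```

Emit:
arm_command(
  deltas=[
    [[0, 0, 1.5], 0],
    [[0, 0, 1.5], 0],
    [[0, 0, 0.7], 0],
    [[0, 0, 0], 0],
  ],
)

```text
t: 8.98
ee_pos: [575.0, -20.1, 41.0]
tcp_rot: [[0.146, 0.989, -0.0], [0.989, -0.146, 0.0], [0.0, -0.0, -1.0]]
force: [-0.1, -0.6, -0.4]
gripper_width: 41.0
gripper_force: 40.8
```

Emit:
arm_command(
  deltas=[
    [[0, 0, 0.5], 0],
    [[0, 0, 0.5], 0],
    [[0, 0, 0], 0],
  ],
)

```text
t: 9.35
ee_pos: [575.1, -20.1, 40.8]
tcp_rot: [[0.146, 0.989, 0.0], [0.989, -0.146, -0.0], [-0.0, 0.0, -1.0]]
force: [-1.8, -0.1, 6.1]
gripper_width: 41.2
gripper_force: 41.6
```

Emit:
arm_command(
  deltas=[
    [[0, 0, 0], 0],
    [[0, 0, 0], 0],
    [[0, 0, 0], 0],
  ],
  jaw=0.3,
)

```text
t: 9.72
ee_pos: [575.0, -20.1, 40.0]
tcp_rot: [[0.146, 0.989, -0.0], [0.989, -0.146, 0.0], [-0.0, -0.0, -1.0]]
force: [0.2, -0.2, -0.7]
gripper_width: 59.8
gripper_force: 0.0
```

Emit:
arm_command(
  deltas=[
    [[0, 0, -20], 0],
    [[0, 0, -50], 0],
    [[0, 0, -50], 0],
    [[0, 0, -50], 0],
    [[0, 0, 0], 0],
  ],
)

```text
t: 10.35
ee_pos: [576.5, -20.3, 214.0]
tcp_rot: [[0.146, 0.989, 0.007], [0.989, -0.146, -0.002], [-0.001, 0.008, -1.0]]
force: [-0.6, 0.5, -0.6]
gripper_width: 59.8
gripper_force: 0.0
```

```bash
python3 - <<'E'
from h import *
c=cam('wrist'); np.savez('w7.npz',**c); save(c,'w7.png'); P=pts(c)
h=cv2.cvtColor(c['pixels'],cv2.COLOR_RGB2HSV); b=((h[...,1]>110)&(h[...,0]>17)&(h[...,0]<32)&(h[...,2]>150)&(P[...,2]>40)&(P[...,2]<60)).astype(np.uint8)
cs,hi=cv2.findContours(b,cv2.RETR_CCOMP,1)
for t,g in zip(cs,hi[0]):
    if cv2.contourArea(t)<50: continue
    print(g[3],cv2.minEnclosingCircle(np.array([ray(c,u,v,47)[:2] for u,v in t[:,0]],np.float32)),cv2.boundingRect(t))
A=P[b>0]; print(A.mean(0),np.percentile(A[:,2],[2,50,98]),np.linalg.svd(A-A.mean(0),full_matrices=0)[2][2])
go(575.6+.143*135,-19.7+.99*135,250)
E
```

```text
-1 ((575.724609375, -19.154644012451172), 20.49575424194336) (292, 158, 45, 44)
0 ((575.5270385742188, -19.61331558227539), 9.453608512878418) (304, 170, 21, 21)
[575.74542892 -18.68738607  46.95757848] [45.39708613 46.98552521 48.40063893] [-0.00131003  0.00125728  0.99999835]
t 10.4 pos [575.5 -20.1 211.3] head -8.4 q6 -5.3 delta [135.5  -0.3 -38.8] turn None F [ 0.2  0.7 -1.6] w 60.1
```

The blank is seated level, with its top at 47 mm. Now I'll shut the fingers, go over and behind the leaf, and swing it down.

Emit:
arm_command(
  deltas=[
    [[0, 0, -40], 0],
    [[50, 0, 0], 0],
    [[50, 0, 0], 0],
    [[55, 0, 0], 0],
    [[13, 0, 0], 0],
  ],
  jaw=1,
)

```text
t: 11.02
ee_pos: [599.1, 148.9, 248.1]
tcp_rot: [[0.143, 0.99, -0.003], [0.99, -0.143, 0.0], [-0.0, -0.003, -1.0]]
force: [-0.2, -0.1, 0.2]
gripper_width: -0.3
gripper_force: 0.0
```

Emit:
arm_command(
  deltas=[
    [[0, 0, 40], 0],
    [[0, 0, 43], 0],
    [[0, 0, 0], 0],
  ],
)

```text
t: 11.4
ee_pos: [597.9, 145.3, 163.4]
tcp_rot: [[0.147, 0.989, -0.008], [0.989, -0.147, -0.001], [-0.002, -0.008, -1.0]]
force: [0.6, 1.1, 0.6]
gripper_width: -0.5
gripper_force: 0.0
```

```bash
python3 - <<'E'
from h import *
o=np.array([575.6,-19.7]); 
def jig(y,z): print('target jig',y,z,end=' '); go(o[0]+.1426*y,o[1]+.9898*y,z,-8.2)
jig(125,168);jig(82,179)
E
```

```text
target jig 125 168 t 11.4 pos [597.9 145.3 163.4] head -8.4 q6 11.2 delta [-41.5   1.6  -4.5] turn -0.24360163523306255 F [0.6 1.1 0.6] w -0.5
target jig 82 179 t 11.4 pos [597.9 145.3 163.4] head -8.4 q6 11.2 delta [-84.5   1.7 -15.4] turn -0.24360163523306255 F [0.6 1.1 0.6] w -0.5
```

Emit:
arm_command(
  deltas=[
    [[-17, 0.4, -3], 0],
    [[-17, 0.4, -3], 0],
    [[-17, 0.4, -3], 0],
    [[-17, 0.4, -3], 0],
    [[-16, 0, -3], 0],
  ],
)

```text
t: 12.02
ee_pos: [588.8, 61.5, 182.4]
tcp_rot: [[0.146, 0.989, 0.0], [0.989, -0.146, -0.0], [0.0, 0.0, -1.0]]
force: [1.1, 2.2, -1.2]
gripper_width: 0.1
gripper_force: 1.0
```

Emit:
arm_command(
  deltas=[
    [[-15, 0, 1], 0],
    [[-14, 0, 2], 0],
    [[-14, 0, 3], 0],
    [[-13, 0, 5], 0],
    [[-13, 0, 6], 0],
  ],
)

```text
t: 12.65
ee_pos: [578.6, -6.4, 164.6]
tcp_rot: [[0.146, 0.989, -0.0], [0.989, -0.146, -0.0], [-0.0, -0.0, -1.0]]
force: [2.1, 1.9, -0.3]
gripper_width: -0.3
gripper_force: 0.7
```

```bash
cat >> h.py <<'E'
o=np.array([575.6,-19.7])
def jig(y,z): print('jig',y,z,end=' '); go(o[0]+.1426*y,o[1]+.9898*y,z,-8.2)
def leaf():
    c=cam('scene'); P=pts(c); d=P[...,:2]-o; Y=d@[.1426,.9898]; X=d@[.9898,-.1426]; Z=P[...,2]
    q=(abs(X)<45)&(Y>-100)&(Y<130)&(Z>62)&(np.hypot(Y-66,Z-54)<150)&(c['pixels'].min(2)>90); print(q.sum())
    for y in range(-90,130,20):
        w=q&(abs(Y-y)<10)
        if w.sum()>5: print(y,w.sum(),np.percentile(Z[w],[5,50,95]).round(0))
    return c
E
python3 - <<'E'
from h import *
jig(0.5,153); leaf()
E
```

```text
jig 0.5 153 t 12.65 pos [578.6  -6.4 164.6] head -8.4 q6 -3.8 delta [-13.1  -1.1  11.6] turn -0.20098478169367695 F [ 2.1  1.9 -0.3] w -0.3
1251
-10 110 [163. 173. 177.]
10 298 [136. 147. 167.]
30 408 [104. 119. 135.]
50 387 [ 70.  85. 101.]
70 48 [63. 66. 70.]
```

Emit:
arm_command(
  deltas=[
    [[-13, -1, 12], 0],
    [[-15, 0, 15], 0],
    [[-15, 0, 17], 0],
    [[-7, 0, 15], 0],
    [[-6, 0, 15], 0],
  ],
)

```text
t: 13.32
ee_pos: [569.3, -61.2, 89.9]
tcp_rot: [[0.146, 0.989, -0.001], [0.989, -0.146, 0.0], [0.0, -0.001, -1.0]]
force: [0.1, 0.5, 0.7]
gripper_width: -0.1
gripper_force: 0.4
```

Emit:
arm_command(
  deltas=[
    [[-3, 0, 11], 0],
    [[-2, 0, 10], 0],
    [[0, 0, 6], 0],
    [[0, 0, 2], 0],
    [[0, 0, 0], 0],
  ],
)

```text
t: 13.95
ee_pos: [569.0, -65.5, 62.2]
tcp_rot: [[0.146, 0.989, 0.0], [0.989, -0.146, -0.0], [-0.0, 0.0, -1.0]]
force: [0.0, -0.4, -0.8]
gripper_width: 0.1
gripper_force: 0.0
```

```bash
python3 - <<'E'
from h import *
jig(-47,58); leaf()
E
```

```text
jig -47 58 t 13.95 pos [569.  -65.5  62.2] head -8.4 q6 -9.9 delta [-0.7 -0.   4.2] turn -0.18873514894364973 F [ 0.  -0.4 -0.8] w 0.1
173
-70 36 [62. 63. 64.]
-50 33 [62. 63. 73.]
-30 48 [62. 63. 97.]
-10 22 [62. 63. 64.]
10 19 [62. 63. 64.]
50 8 [62. 62. 63.]
```

Emit:
arm_command(
  deltas=[
    [[-8, 0, 1.5], 0],
    [[0, 0, 1.5], 0],
    [[0, 0, 1], 0],
    [[0, 0, 0.5], 0],
    [[0, 0, 0], 0],
  ],
)

```text
t: 14.62
ee_pos: [567.9, -74.2, 58.9]
tcp_rot: [[0.146, 0.989, 0.001], [0.989, -0.146, -0.001], [-0.001, 0.001, -1.0]]
force: [-4.4, -2.1, 12.1]
gripper_width: 0.1
gripper_force: 6.0
```

Emit:
arm_command(
  deltas=[
    [[0, 0, 0.5], 0],
    [[0, 0, 0.5], 0],
    [[0, 0, 0], 0],
  ],
)

```text
t: 15.0
ee_pos: [567.9, -74.2, 58.8]
tcp_rot: [[0.146, 0.989, 0.001], [0.989, -0.146, -0.002], [-0.001, 0.001, -1.0]]
force: [-8.5, -2.2, 19.8]
gripper_width: 0.0
gripper_force: 10.0
```

Emit:
arm_command(
  deltas=[
    [[0, 0, -20], 0],
    [[20, 0, -50], 0],
    [[20, 0, -50], 0],
    [[0, 0, -30], 0],
    [[0, 0, 0], 0],
  ],
  jaw=0.4,
)

```text
t: 15.62
ee_pos: [574.4, -34.0, 208.7]
tcp_rot: [[0.146, 0.989, 0.004], [0.989, -0.146, -0.001], [-0.001, 0.004, -1.0]]
force: [-0.7, 0.9, -0.7]
gripper_width: 51.1
gripper_force: 0.0
```

```bash
python3 - <<'E'
from h import *
c=cam('wrist'); np.savez('w8.npz',**c); save(c,'w8.png'); P=pts(c)
d=P[...,:2]-o; Y=d@[.1426,.9898]; X=d@[.9898,-.1426]; Z=P[...,2]
q=(abs(X)<32)&(Y>-60)&(Y<-20)&(Z>55)&(Z<63); A=P[q]; print('leaf z',A[:,2].mean(),np.linalg.svd((A-A.mean(0))[::9],full_matrices=0)[2][2])
w=(np.hypot(X,Y+44)<9); g=c['pixels'].mean(2); print(g[w].min(),g[w].max(),np.median(g[q]))
m=(w&(g<(g[w].min()+np.median(g[q]))/2)).astype(np.uint8); ct=max(cv2.findContours(m,0,1)[0],key=cv2.contourArea); C=cv2.minEnclosingCircle(np.array([ray(c,u,v,59)[:2] for u,v in ct[:,0]],np.float32)); M=cv2.moments(ct)
print('hole',C,ray(c,M['m10']/M['m00'],M['m01']/M['m00'],59),'expected',o-44*np.array([.1426,.9898]), cv2.boundingRect(ct))
go(568.5,278.4,200,29)
E
```

```text
leaf z 58.891540711566726 [-6.47347603e-04 -2.74846282e-03  9.99996013e-01]
106.66666666666667 243.0 239.33333333333334
hole ((569.2219848632812, -63.27010726928711), 5.6500139236450195) [569.16535128 -63.22029906  59.        ] expected [569.3256 -63.2512] (309, 213, 13, 12)
t 15.68 pos [573.6 -34.  206.7] head -8.4 q6 -6.7 delta [308.3 -50.7   6.7] turn -37.40120597979873 F [ 0.2 -0.5 -0.7] w 51.1
```

View pics/w8.png

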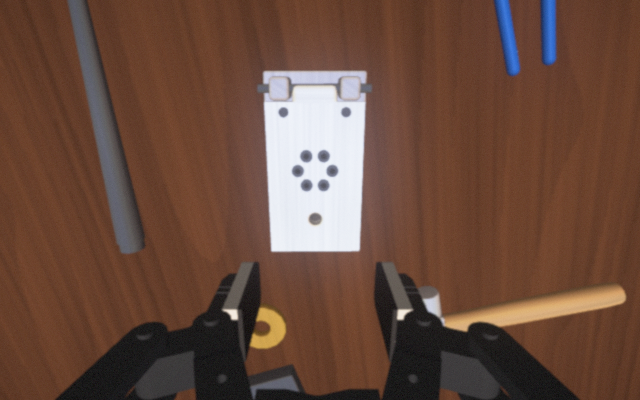

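The leaf lies fully shut and level (z 58.9), with the pin hole at pixel (315,219), which is (569.2, −63.2). Next I'll fetch the pin.

Emit:
arm_command(
  deltas=[
    [[45, -8, 0], 0],
    [[53, -9, 0], 0],
    [[53, -9, 0], 0],
    [[53, -9, 0], 0],
    [[53, -9, 0], 0],
  ],
)

```text
t: 16.3
ee_pos: [566.9, 228.1, 204.7]
tcp_rot: [[0.147, 0.989, -0.003], [0.989, -0.147, -0.001], [-0.001, -0.003, -1.0]]
force: [0.4, -0.9, -0.1]
gripper_width: 51.0
gripper_force: 0.0
```

Emit:
arm_command(
  deltas=[
    [[51, -7, 0], 0],
    [[0, 0, 0], -10],
    [[0, 0, 0], -10],
    [[0, 0, 0], -10],
    [[0, 0, 0], -7.4],
  ],
)

```text
t: 16.92
ee_pos: [567.7, 277.8, 204.5]
tcp_rot: [[-0.489, 0.873, -0.003], [0.873, 0.489, -0.001], [0.001, -0.003, -1.0]]
force: [-0.1, -0.5, 0.4]
gripper_width: 51.4
gripper_force: 0.0
```

Emit:
arm_command(
  deltas=[
    [[0, 0, 30], 0],
    [[0, 0, 0], 0],
  ],
)

```text
t: 17.18
ee_pos: [566.8, 277.5, 173.0]
tcp_rot: [[-0.484, 0.875, -0.007], [0.875, 0.484, -0.002], [0.002, -0.007, -1.0]]
force: [0.0, 0.4, -0.2]
gripper_width: 50.9
gripper_force: 0.0
```

```bash
cat > pin.py <<'E'
from h import *
def pin(c,ztop,near,r=20):
    P=pts(c); q=(abs(P[...,2]-ztop)<3)&(np.hypot(P[...,0]-near[0],P[...,1]-near[1])<r)
    ct=max(cv2.findContours(q.astype(np.uint8),0,1)[0],key=cv2.contourArea)
    C=cv2.minEnclosingCircle(np.array([ray(c,u,v,ztop)[:2] for u,v in ct[:,0]],np.float32)); print('knob',C,q.sum(),P[q].mean(0)); return C[0]
E
python3 - <<'E'
from pin import *
c=cam('wrist'); np.savez('w9.npz',**c); x,y=pin(c,70,(568.5,278.4)); go(x,y,45,29)
E
```

```text
knob ((569.210205078125, 278.5771789550781), 10.034770965576172) 551 [569.21850053 278.54756597  69.81378939]
t 17.23 pos [567.6 277.8 175. ] head 29.0 q6 -13.5 delta [ -0.2   2.3 130. ] turn -0.029255907990759056 F [ 0.4 -0.1  0.3] w 50.9
```

Emit:
arm_command(
  deltas=[
    [[0, 2, 45], 0],
    [[0, 0, 45], 0],
    [[0, 0, 27], 0],
    [[0, 0, 0], 0],
    [[0, 0, 0], 0],
  ],
)

```text
t: 17.85
ee_pos: [570.9, 279.4, 61.5]
tcp_rot: [[-0.485, 0.875, 0.003], [0.875, 0.485, 0.001], [-0.001, 0.003, -1.0]]
force: [-0.0, -0.3, 0.0]
gripper_width: 51.2
gripper_force: 0.0
```

```bash
python3 - <<'E'
from h import *
go(569.1,278.5,48,29)
E
```

```text
t 17.85 pos [570.9 279.4  61.5] head 29.0 q6 -13.5 delta [ 0.1 -2.  13.5] turn -0.010164710457530646 F [-0.  -0.3  0. ] w 51.2
```

Emit:
arm_command(
  deltas=[
    [[0, -1.8, 8], 0],
    [[0, 0, 4.5], 0],
    [[0, 0, 0], 0],
    [[0, 0, 0], 0],
  ],
)

```text
t: 18.35
ee_pos: [568.4, 278.3, 47.3]
tcp_rot: [[-0.485, 0.875, 0.0], [0.875, 0.485, 0.0], [-0.0, 0.0, -1.0]]
force: [0.1, 1.3, -0.2]
gripper_width: 51.3
gripper_force: 0.0
```

Emit:
arm_command(
  deltas=[
    [[0, 0, 0], 0],
    [[0, 0, 0], 0],
    [[0, 0, 0], 0],
    [[0, 0, 0], 0],
  ],
  jaw=1,
  newtons=80,
)

```text
t: 18.85
ee_pos: [568.5, 278.3, 47.5]
tcp_rot: [[-0.485, 0.875, 0.001], [0.875, 0.485, 0.0], [-0.0, 0.001, -1.0]]
force: [-0.5, 0.2, 4.3]
gripper_width: 17.4
gripper_force: 78.1
```

Emit:
arm_command(
  deltas=[
    [[0, 0, -5], 0],
    [[0, 0, -20], 0],
    [[0, 0, -40], 0],
    [[0, 0, -45], 0],
    [[0, 0, 0], 0],
  ],
)

```text
t: 19.48
ee_pos: [569.6, 278.6, 160.7]
tcp_rot: [[-0.485, 0.875, 0.006], [0.875, 0.485, 0.002], [-0.002, 0.006, -1.0]]
force: [0.2, 0.8, -0.5]
gripper_width: 17.2
gripper_force: 78.2
```

```bash
python3 - <<'E'
from pin import *
c=cam('wrist'); np.savez('w10.npz',**c); s=bot.get_state(); p=np.array(s['ee_pos'])
x,y=pin(c,p[2]+22.5,p[:2],16); R=np.array(s['tcp_rot']); print('tool off',R.T@(np.array([x,y,0])-[p[0],p[1],0]))
go(569.25,-63.25,155,-8.2)
E
```

```text
knob ((567.5625610351562, 280.0473327636719), 15.419686317443848) 1653 [568.86682328 280.26072083 182.23674669]
tool off [ 1.96908390e+00 -7.64229156e-02 -1.02300939e-03]
t 19.52 pos [568.6 278.4 158.1] head 29.0 q6 -13.5 delta [-299.1 -165.     2.9] turn 37.200991244773085 F [-0.3  0.2 -1.5] w 17.2
```

Emit:
arm_command(
  deltas=[
    [[-45, -25, 0], 0],
    [[-51, -28, 0], 0],
    [[-51, -28, 0], 0],
    [[-51, -28, 0], 0],
    [[-51, -28, 0], 0],
  ],
)

```text
t: 20.15
ee_pos: [568.2, -7.7, 155.5]
tcp_rot: [[-0.485, 0.875, -0.003], [0.875, 0.485, 0.001], [0.002, -0.002, -1.0]]
force: [1.1, -0.8, -1.2]
gripper_width: 17.6
gripper_force: 78.3
```

Emit:
arm_command(
  deltas=[
    [[-50, -28, 0], 0],
    [[0, 0, 15], 0],
    [[0, 0, 15], 0],
    [[0, 0, 0], 0],
    [[0, 0, 0], 0],
  ],
)

```text
t: 20.78
ee_pos: [569.1, -62.3, 127.2]
tcp_rot: [[-0.486, 0.874, 0.0], [0.874, 0.486, 0.0], [-0.0, 0.0, -1.0]]
force: [0.5, 0.1, -0.6]
gripper_width: 17.4
gripper_force: 78.3
```

```bash
python3 - <<'E'
from h import *
go(569.25,-63.25,110)
p=np.array(bot.get_state()['ee_pos'])
for n in('scene','side'):
    c=cam(n); np.savez(n+'2.npz',**c); save(c,n+'2.png')
    M=np.linalg.inv(c['cam_to_world'])
    uv=[]
    for dz in(-35,-12,-1,20):
        k=M@np.array([p[0],p[1],p[2]+dz,1]); uv.append((round(float(c['cx']-k[0]/k[2]*c['fx']),1),round(float(c['cy']+k[1]/k[2]*c['fy']),1)))
    print(n,uv)
a,b=[cv2.imread(f'pics/{n}2.png') for n in('scene','side')]
sa,sb=a[165:265,255:355],b[155:255,265:365]
w8=cv2.imread('pics/w8.png')
cv2.imwrite('pics/crop2.png',np.hstack([cv2.resize(t,(400,400),interpolation=2) for t in(sa,sb)]))
E
```

```text
t 20.77 pos [569.1 -62.3 127.2] head 29.1 q6 -47.1 delta [-0.9 -0.3 17.2] turn None F [ 0.5  0.1 -0.6] w 17.4
scene [(307.1, 192.8), (307.1, 186.6), (307.1, 183.6), (307.0, 177.5)]
side [(308.0, 192.3), (308.0, 185.4), (308.0, 182.0), (307.9, 175.4)]
```

View pics/crop2.png

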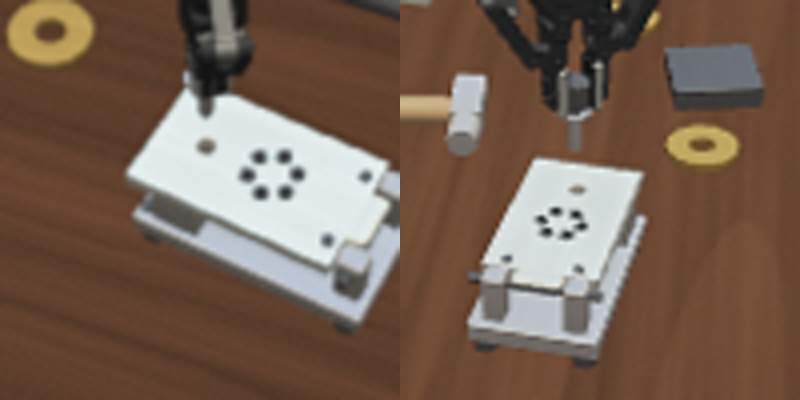

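Both views show the pin's foot just above the leaf hole (scene crop: foot (206,113), hole (206,147); side crop: foot (574,148), hole (578,189)).

Emit:
arm_command(
  deltas=[
    [[-0.9, -0.3, 15], 0],
    [[0, 0, 12], 0],
    [[0, 0, 0], 0],
    [[0, 0, 0], 0],
  ],
)

```text
t: 21.38
ee_pos: [569.2, -64.3, 100.2]
tcp_rot: [[-0.485, 0.875, 0.0], [0.875, 0.485, -0.0], [-0.0, 0.0, -1.0]]
force: [0.4, -0.5, 0.3]
gripper_width: 17.4
gripper_force: 78.3
```

```bash
python3 - <<'E'
from h import *
go(569.25,-63.25,64.5)
for n,b in(('scene',(285,175,330,215)),('side',(290,180,330,215))):
    c=cam(n); h=np.array([569.25,-63.25,59,1]); k=np.linalg.inv(c['cam_to_world'])@h; print(n,'hole px',c['cx']-k[0]/k[2]*c['fx'],c['cy']+k[1]/k[2]*c['fy'])
    g=c['pixels'].astype(int).mean(2); u=int(round(c['cx']-k[0]/k[2]*c['fx'])); v=int(round(c['cy']+k[1]/k[2]*c['fy'])); print(g[v-8:v+5,u-7:u+8].astype(int))
E
```

```text
t 21.38 pos [569.2 -64.3 100.2] head 29.0 q6 -47.1 delta [ 0.9  0.5 35.7] turn None F [ 0.4 -0.5  0.3] w 17.4
scene hole px 306.8171823591204 201.24791861623555
[[206 167 112  76  45  25  23  33  25  21  32  93 210 231 231]
 [222 168 106  79  50  26  23  31  29  19  30  94 207 229 228]
 [232 219 155  98  53  27  28  42  55  66  76 136 215 228 227]
 [234 233 204 141  79  45  48  88 153 195 205 215 226 228 227]
 [232 233 230 179 106  71  73 116 202 231 232 231 229 228 228]
 [232 233 233 188 112  77  78 120 214 231 231 229 229 228 228]
 [231 233 233 192 116  77  77 114 205 230 229 228 228 228 228]
 [231 232 233 221 151  92  81 101 166 221 230 230 228 228 228]
 [231 231 231 220 150 105 100 104 140 212 229 230 229 229 229]
 [233 232 232 226 166 111  93 100 157 220 230 230 229 229 229]
 [233 233 233 232 219 184 157 166 210 229 229 230 230 230 229]
 [231 232 232 233 233 229 222 223 229 229 230 230 230 229 230]
 [230 230 230 231 232 232 232 232 232 230 229 229 230 230 231]]
side hole px 308.109703634442 201.87199407296933
[[127 117 113 103  91  89  97 108 113  94  82  84  86  86  84]
 [236 218 211 191 161 148 114 106 111 103  99  92  90  84  77]
 [227 227 229 230 233 217 145 103 107 171 185 163 154 132 123]
 [225 224 225 225 228 214 143 101 104 197 232 234 234 234 235]
 [224 224 223 224 227 215 145  97 100 192 225 228 226 226 227]
 [224 223 223 224 227 233 166  98 107 195 224 226 225 223 225]
 [223 223 223 225 227 230 197 133 163 221 228 226 224 224 224]
 [223 223 224 224 227 228 225 194 177 190 216 224 223 223 223]
 [223 223 224 225 226 225 170 129 126 119 185 219 223 223 222]
 [223 224 224 226 226 226 215 182 168 181 219 224 223 222 221]
 [223 224 225 226 225 225 226 227 227 227 224 222 222 222 221]
 [224 226 226 226 226 226 225 225 225 225 223 222 222 222 221]
 [226 226 210 201 220 226 224 224 224 225 223 222 222 222 221]]
```

Emit:
arm_command(
  deltas=[
    [[1.2, 0, 3], 0],
    [[0, 0, 2], 0],
    [[0, 0, 2], 0],
    [[0, 0, 2], 0],
    [[0, 0, 0], 0],
  ],
)

```text
t: 22.1
ee_pos: [568.5, -63.1, 90.9]
tcp_rot: [[-0.485, 0.875, -0.0], [0.875, 0.485, 0.0], [0.0, -0.0, -1.0]]
force: [-0.4, 0.1, -1.2]
gripper_width: 17.1
gripper_force: 78.3
```

Emit:
arm_command(
  deltas=[
    [[0, 0, 2], 0],
    [[0, 0, 2], 0],
    [[0, 0, 2], 0],
    [[0, 0, 0], 0],
  ],
)

```text
t: 22.6
ee_pos: [568.5, -63.1, 84.9]
tcp_rot: [[-0.485, 0.875, -0.0], [0.875, 0.485, 0.0], [0.0, -0.0, -1.0]]
force: [1.9, 0.1, -1.2]
gripper_width: 17.3
gripper_force: 78.3
```

Emit:
arm_command(
  deltas=[
    [[0, 0.3, 2], 0],
    [[0, 0, 2], 0],
    [[0, 0, 2], 0],
    [[0, 0, 2], 0],
    [[0, 0, 0], 0],
  ],
)

```text
t: 23.22
ee_pos: [568.7, -63.0, 76.9]
tcp_rot: [[-0.485, 0.875, -0.0], [0.875, 0.485, 0.0], [0.0, -0.0, -1.0]]
force: [1.3, -1.1, -1.1]
gripper_width: 17.4
gripper_force: 78.3
```

Emit:
arm_command(
  deltas=[
    [[0, 0, 3], 0],
    [[0, 0, 3], 0],
    [[0, 0, 3], 0],
    [[0, 0, 2], 0],
    [[0, 0, 0], 0],
  ],
  newtons=120,
)

```text
t: 23.85
ee_pos: [568.8, -63.0, 65.9]
tcp_rot: [[-0.485, 0.875, -0.0], [0.875, 0.485, 0.0], [0.0, -0.0, -1.0]]
force: [-0.2, 0.2, -0.4]
gripper_width: 16.3
gripper_force: 117.4
```

Emit:
arm_command(
  deltas=[
    [[0, 0, 1], 0],
    [[0, 0, 1], 0],
    [[0, 0, 0.5], 0],
    [[0, 0, 0], 0],
  ],
)

```text
t: 24.35
ee_pos: [568.9, -63.1, 64.6]
tcp_rot: [[-0.485, 0.875, 0.001], [0.875, 0.485, -0.0], [-0.001, 0.0, -1.0]]
force: [-2.8, 0.4, 8.9]
gripper_width: 16.3
gripper_force: 118.0
```

Emit:
arm_command(
  deltas=[
    [[0, 0, 0.5], 0],
    [[0, 0, 0.5], 0],
    [[0, 0, 0.5], 0],
    [[0, 0, 0], 0],
  ],
)

```text
t: 24.85
ee_pos: [569.0, -63.1, 64.4]
tcp_rot: [[-0.485, 0.874, 0.001], [0.874, 0.485, -0.001], [-0.001, 0.001, -1.0]]
force: [-8.6, 1.6, 19.5]
gripper_width: 16.2
gripper_force: 119.6
```

Emit:
arm_command(
  deltas=[
    [[0.3, -0.7, 0.5], 0],
    [[0, 0, 0.5], 0],
    [[0, 0, 0], 0],
    [[0, 0, 0], 0],
  ],
)

```text
t: 25.35
ee_pos: [569.0, -63.1, 64.4]
tcp_rot: [[-0.485, 0.874, 0.003], [0.875, 0.485, -0.001], [-0.002, 0.002, -1.0]]
force: [-8.7, 3.2, 25.9]
gripper_width: 16.0
gripper_force: 120.4
```

Emit:
arm_command(
  deltas=[
    [[0.7, -0.8, 0.5], 0],
    [[0.3, -0.4, 0.5], 0],
    [[0, 0, 0], 0],
    [[0, 0, 0], 0],
  ],
)

```text
t: 25.85
ee_pos: [568.9, -63.1, 64.3]
tcp_rot: [[-0.485, 0.875, 0.007], [0.875, 0.485, -0.002], [-0.005, 0.006, -1.0]]
force: [-3.6, 3.3, 27.6]
gripper_width: 16.7
gripper_force: 120.9
```

```bash
python3 - <<'E'
from h import *
go(569,-63,64)
c=cam('scene'); P=pts(c); d=P[...,:2]-o; Y=d@[.1426,.9898]; X=d@[.9898,-.1426]; Z=P[...,2]
for a,b in((-20,20),(20,60)):
    q=(abs(X)<36)&(Y>a)&(Y<b)&(Z>52)&(Z<66); print(a,q.sum(),np.median(Z[q]))
go(569,-63,64)
E
```

```text
t 25.85 pos [568.9 -63.1  64.3] head 29.0 q6 -47.1 delta [0.1 0.1 0.3] turn None F [-3.6  3.3 27.6] w 16.7
-20 438 58.75168918600173
20 455 58.51346369538078
t 25.9 pos [568.9 -63.1  64.3] head 29.0 q6 -47.1 delta [0.1 0.1 0.3] turn None F [-3.5  3.2 27.9] w 16.1
```

Emit:
arm_command(
  deltas=[
    [[0, -0.3, 0.5], 0],
    [[0, 0, 0.5], 0],
    [[0, 0, 0], 0],
    [[0, 0, 0], 0],
  ],
)

```text
t: 26.4
ee_pos: [568.9, -63.2, 64.2]
tcp_rot: [[-0.485, 0.874, 0.008], [0.875, 0.485, -0.002], [-0.006, 0.006, -1.0]]
force: [-4.7, 5.3, 35.2]
gripper_width: 16.0
gripper_force: 122.0
```

Emit:
arm_command(
  deltas=[
    [[0, 0, 0], 0],
    [[0, 0, 0], 0],
    [[0, 0, 0], 0],
    [[0, 0, 0], 0],
  ],
)

```text
t: 26.9
ee_pos: [569.0, -63.2, 64.2]
tcp_rot: [[-0.485, 0.874, 0.008], [0.875, 0.485, -0.002], [-0.006, 0.006, -1.0]]
force: [-6.1, 4.6, 35.7]
gripper_width: 16.1
gripper_force: 122.0
```

Stable: 36 N straight down, pin home, leaf shut. I'm handing it in.

```bash
python3 -c "
from station import bot
print(bot.finish_job())"
```

```text
the job is handed in; nothing more can be done
None
```

The job is handed in at 26.9 s: the blank is seated flat on the spigot, the leaf is fully shut, the pin is home through leaf and base, and the hand is still gripping the pin and pressing down with about 36 N.

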